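# Hang the turner back on the hook deep in the low cupboard

### The job

The wooden turner has been pushed blade first under the low step shelf; it belongs on the hook at the back of the low open cupboard. Draw it out, lay it flat on the range top clear of the step shelf and let go, then hang it by the hole in its handle on the hook, so that it hangs there still; it reaches the hook only if it is taken again by its blade. Leave the jars and other things where they stand.

Things in the scene. Friction and masses are not known exactly. Their poses are not given: they have to be found in the camera images.
- turner: loose flat wooden turner, 200 mm long, 8 mm thick, 0.07 kg. Origin: middle of its length, on its underside. x runs from blade to hanging hole, y across, z up out of its upper face (up at the start). Handle 22 mm wide, its squared end (x 56 to 100 mm) 42 mm wide. At the start the blade is under the step shelf and 85 to 100 mm of the handle end stick out on the shelf's right (-y) side
- turner_hole (a point): centre of the turner's hanging hole: round, 27 mm across, through the 8 mm thickness, 78 mm from the turner's origin
- turner_blade (a point): middle of the turner's blade at half its thickness, 65 mm from the turner's origin and 143 mm from the hole. The blade runs from x = -101 to -30 mm of the turner, 56 mm wide, its sides parallel from -93 to -33 mm (front lip 48 mm wide)
- cupboard: fixed open-fronted wooden cupboard without a floor, 240 mm wide, 190 mm deep, 314 mm high; origin under its centre on the range top, -x is its open front, z up. Side panels 12 mm thick, inner faces at y = +-108 mm; inner back face at x = 83 mm; underside of the roof at z = 300 mm; roof board overhangs to x = -97 mm and y = +-124 mm. A gripper does not fit in as far as the hook
- cupboard_rail (a point): middle of the lower edge of the rail that closes the top of the cupboard's front: 12 mm thick (x = -95 to -83 mm of the cupboard), over the whole width, from the roof down to z = 255 mm. The opening is below it; things go in under it and tilt up behind it
- hook: fixed steel hook on the cupboard's inner back face, bar 8 mm thick. Origin: centre of the bar at its bend, 220 mm above the range top, 105 mm behind the cupboard's front edge; how far left or right varies. Axes as the cupboard's. From the back plate (x = 65 mm) the bar comes forward almost level (6 mm of fall) to the bend, then turns up and forward to the tip at x = -20, z = +32 mm
- hook_tip (a point): centre of the hook's rounded end (radius 4 mm), the highest point of the hook, 85 mm behind the cupboard's front edge and 252 mm above the range top
- step_shelf: fixed low wooden step shelf, 200 mm (x) by 150 mm (y), top at z = 52 mm, board 12 mm thick, 40 mm free under it; a leg panel 12 mm thick along its front and its back edge (x = +-94 mm), open at its right (-y) and left (+y) sides; origin under its centre on the range top
- spice_jar_a: spice jar 106 mm tall, 42 mm wide, standing on the step shelf; origin under its centre; bystander, loose
- spice_jar_b: spice jar 97 mm tall, 47 mm wide, standing on the step shelf; origin under its centre; bystander, loose
- spice_jar_c: spice jar 100 mm tall, 45 mm wide, standing on the step shelf; origin under its centre; bystander, loose
- salt_shaker: salt shaker 90 mm tall, 44 mm wide, between the step shelf and the pepper mill, farther back; origin under its centre; bystander, loose
- pepper_mill: wooden pepper mill 150 mm tall, 58 mm wide, left of the cupboard; origin under its centre; bystander, loose
- honey_jar: honey jar 95 mm tall, 63 mm wide, behind the step shelf; origin under its centre; bystander, loose

How it is judged (in metres and radians):
On the way:
1. the turner lies flat on the range top, wholly drawn out from under the step shelf, let go and at rest ((y of turner_blade in the frame of step_shelf below -0.115 m or y of turner_blade in the frame of step_shelf above 0.115 m or x of turner_blade in the frame of step_shelf below -0.14 m or x of turner_blade in the frame of step_shelf above 0.14 m) and height (world z) of turner below 0.012 m and angle between turner's own z axis and vertical below 0.1 rad and linear speed of turner below 0.05 m/s and contact force between the fingers and turner below 0.1 N), for 0.2 s.
At the end, for the whole second after the job is handed in: The turner hangs by its hole on the hook: hole centre 16 mm in front of to 64 mm behind the bend, within 15 mm sideways, 22 mm below to 12 mm above the bar's bend; handle end up, within 0.35 rad of plumb; slower than 0.15 m/s and let go (x of turner_hole in the frame of hook between -0.016 and 0.064 m and y of turner_hole in the frame of hook between -0.015 and 0.015 m and z of turner_hole in the frame of hook between -0.022 and 0.012 m and angle between turner's own x axis and vertical below 0.35 rad and linear speed of turner below 0.15 m/s and contact force between the fingers and turner below 0.1 N); the robot touches nothing.
It fails at once if a jar or another bystander is shifted by more than 30 mm (distance of any of spice_jar_a, spice_jar_b, spice_jar_c, salt_shaker, pepper_mill, honey_jar from where it was at the start of the episode above 0.03 m).
It also fails if it takes over 64 s, if anything falls off the work surface, if the arm or the gripper's body presses on something with over 40 N, if the wrist force passes 120 N, or if a joint passes its speed limit or range.

### The arm

A 6-joint arm with a two-finger parallel gripper is mounted at the origin on a cart in front of the work surface, level with it; the furniture and walls round the work are solid. World frame = base frame: x ahead of the robot, y to its left, z up, the work surface at z = 0. Lengths are in m, angles in degrees, forces in N, time in s.
With the tool pointing down it reaches from about 0.325 to 0.85 m from the base axis. Payload 15.5 kg.
Tool frame: the origin (TCP) lies midway between the tips of the shut fingers; the grasp point (between the pads) lies 19 mm behind it; y points along the fingers, x is the direction in which the jaws open and shut, and the axes are right-handed (so a half turn about y gives the same grasp; the last joint's range is limited). The gripper opens to 91 mm and grips with 3 to 60 N. Pads are 32 mm wide; open, the fingers measure 118 mm over their backs; the gripper's body (76 mm by 178 mm) begins 60 mm behind the grasp point.
Start: joints at [-5.472, 28.281, 77.091, -0, 74.628, -5.472], TCP at [0.625, 0, 0.214] pointing down, gripper open.
Joint ranges: [-166.48, 166.48], [-47.26, 123.95], [12.59, 153.08], [-70.14, 250.14], [6.76, 159.57], [-176.63, 176.63]. Speed limits (degrees/s): [108.29, 108.29, 147.25, 172.46, 172.46, 172.46].

### API

Orientations are given as a 3x3 rotation matrix whose columns are the frame's x, y, z axes.
In Python, from bench import ctrl gives the robot as it stands. The module is installed in compiled form; this text tells all that it offers. Calls block until the motion is done:
- ctrl.goto(position, orientation): joint-space move of the TCP to a pose.
- ctrl.move_l(position, vel=0.15, ori=None, contact_N=None): straight line of the TCP; ori=None keeps the orientation; vel is the mean speed in m/s. With contact_N (N) it stops when the force on the tool has changed by that much, and returns True; else False.
- ctrl.movej(angles): joint-space move.
- ctrl.command_gripper(opening): opening from 0.0 (shut) to 1.0 (fully open); the grip force is fixed at half the most; returns when the fingers have stopped.
- ctrl.sleep(seconds).
- ctrl.ik(position, orientation): joint angles nearest the present ones, or None.
- ctrl.read_camera(name): name is "scene" or "side" or "wrist"; returns the picture (384x512x3 uint8, blue, green, red); there is no depth.
- ctrl.camera_params(name): a dict with "fx", "fy", "cx", "cy" (pixels), "pose" (4x4, takes a point from camera to world coordinates); the wrist camera has in their place "T_tool_cam" (4x4, takes a point from camera to tool coordinates, whose origin is the TCP and whose axes are the tool frame's). Camera axes: x right, y up, looking along -z (the intrinsics and any distortion apply to the point x, -y, -z); pixel columns grow to the right and rows downward; lengths in m; the calibration is good to about 2 mm. A picture is of the moment at which its call begins: read the wrist's pose just before it. camera_params takes no time and is no camera call.
A pose or a line that the arm cannot do raises ctrl.MotionError and nothing moves.
- ctrl.sign_off(): hands the job in, once; it reports no verdict.
Readings, each from a call of its own:
- ctrl.current_t(): time.
- ctrl.current_q(): joint angles.
- ctrl.current_dq(): joint speeds.
- ctrl.current_effort(): joint torques, N m.
- ctrl.current_tool_pos(): TCP position.
- ctrl.current_eef_rot(): TCP orientation.
- ctrl.current_contact_force(): force on the tool from outside, world axes, zero at the start.
- ctrl.current_wrist_torque(): the same for the moment, N m.
- ctrl.current_grip_width(): opening from 0.0 (shut) to 1.0 (fully open).
Only numpy, scipy, OpenCV 4.12 (cv2) and the standard library are available. Lean on these libraries where they do the work, as an engineer would, in place of code of your own. Each camera call takes 0.05 s, during which the arm holds its last target.

## Working session

There is one attempt and no reset: what is moved stays moved. The work goes in short steps, each a Python script; the robot and the scene stay as the last script left them, time stands still between calls to the robot, and variables do not carry over. Pictures are saved under pics/ and viewed, and the job is handed in when it is done.

```bash
mkdir -p pics
python3 - <<'E'
from bench import ctrl
import cv2,numpy as np
np.set_printoptions(precision=4,suppress=True)
for n in ["scene","side","wrist"]:
    cv2.imwrite(f"pics/{n}0.png",ctrl.read_camera(n)); print(n,ctrl.camera_params(n))
print(ctrl.current_t(),ctrl.current_tool_pos(),ctrl.current_eef_rot())
E
```

```text
scene {'fx': 350.6371522625606, 'fy': 350.6371522625606, 'cx': 257.1073114966281, 'cy': 192.84510783839528, 'pose': array([[ 0.781 ,  0.317 , -0.5382,  0.0534],
       [-0.6245,  0.38  , -0.6824, -0.6893],
       [-0.0118,  0.869 ,  0.4947,  0.6918],
       [ 0.    ,  0.    ,  0.    ,  1.    ]])}
side {'fx': 457.7646527160653, 'fy': 457.7646527160653, 'cx': 257.1955367767403, 'cy': 192.93427112369562, 'pose': array([[-0.1271, -0.793 ,  0.5959,  1.2651],
       [ 0.9918, -0.1099,  0.0652,  0.0978],
       [ 0.0138,  0.5993,  0.8004,  1.0309],
       [ 0.    ,  0.    ,  0.    ,  1.    ]])}
wrist {'fx': 271.72696303134836, 'fy': 271.72696303134836, 'cx': 257.46542606228746, 'cy': 190.26713147753495, 'T_tool_cam': array([[ 1.    , -0.0009, -0.0001,  0.0009],
       [ 0.0002,  0.2496, -0.9684, -0.1709],
       [ 0.0009,  0.9684,  0.2496,  0.0696],
       [ 0.    ,  0.    ,  0.    ,  1.    ]])}
0.15 [0.6247 0.     0.2135] [[ 1.     -0.0009  0.    ]
 [-0.      0.0001  1.    ]
 [-0.0009 -1.      0.0001]]
```

View pics/scene0.png

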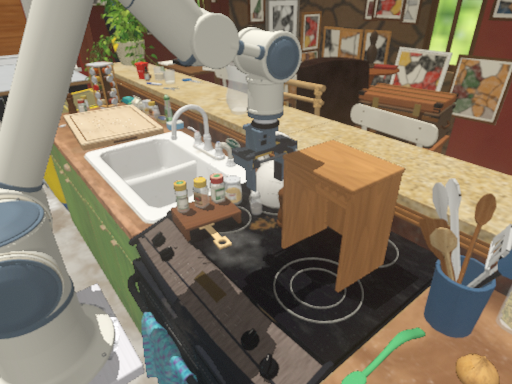

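View pics/side0.png

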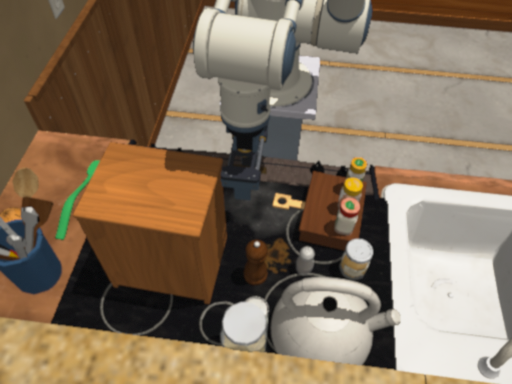

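View pics/wrist0.png

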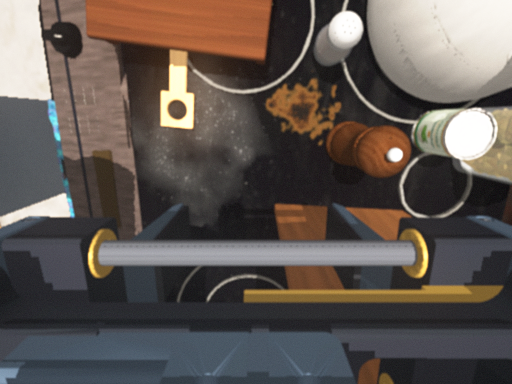

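```bash
cat > h.py <<'E'
from bench import ctrl
import cv2,numpy as np
np.set_printoptions(precision=4,suppress=True)
def cam(n):
    p=ctrl.camera_params(n)
    if n=="wrist":
        T=np.eye(4);T[:3,:3]=ctrl.current_eef_rot();T[:3,3]=ctrl.current_tool_pos()
        P=T@np.array(p["T_tool_cam"])
    else: P=np.array(p["pose"])
    return dict(fx=p["fx"],fy=p["fy"],cx=p["cx"],cy=p["cy"],P=P)
def ray(c,uv):
    d=np.array([(uv[0]-c["cx"])/c["fx"],-(uv[1]-c["cy"])/c["fy"],-1.])
    d=c["P"][:3,:3]@d
    return c["P"][:3,3],d/np.linalg.norm(d)
def onz(c,uv,z):
    o,d=ray(c,uv); return o+d*(z-o[2])/d[2]
def tri(rs):
    A=0;b=0
    for o,d in rs:
        M=np.eye(3)-np.outer(d,d);A=A+M;b=b+M@o
    p=np.linalg.solve(A,b)
    return p,[np.linalg.norm(np.cross(p-o,d)) for o,d in rs]
def proj(c,p):
    q=c["P"][:3,:3].T@(np.asarray(p,float)-c["P"][:3,3])
    return np.array([c["cx"]+c["fx"]*q[0]/-q[2],c["cy"]+c["fy"]*-q[1]/-q[2]])
def snap(n,name):
    c=cam(n);im=ctrl.read_camera(n);cv2.imwrite(f"pics/{name}.png",im)
    np.save(f"pics/{name}.npy",c,allow_pickle=True);return c,im
def zoom(im,x0,y0,x1,y1,k,name):
    cv2.imwrite(f"pics/{name}.png",cv2.resize(im[y0:y1,x0:x1],None,fx=k,fy=k,interpolation=cv2.INTER_CUBIC))
E
python3 - <<'E'
from h import *
s=cv2.imread("pics/scene0.png");d=cv2.imread("pics/side0.png");w=cv2.imread("pics/wrist0.png")
zoom(s,160,130,420,300,3,"s0z");zoom(d,60,130,400,320,2.3,"d0z");zoom(w,80,0,300,140,3.5,"w0z")
E
```

```text
(no output)
```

View pics/s0z.png

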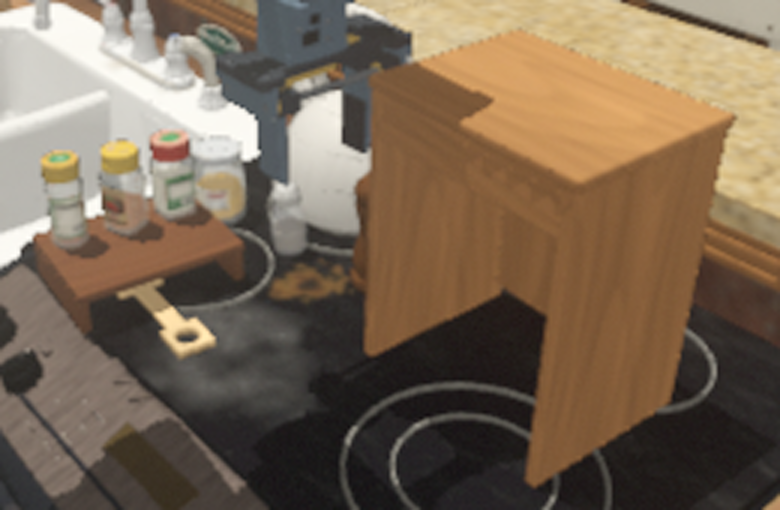

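View pics/d0z.png

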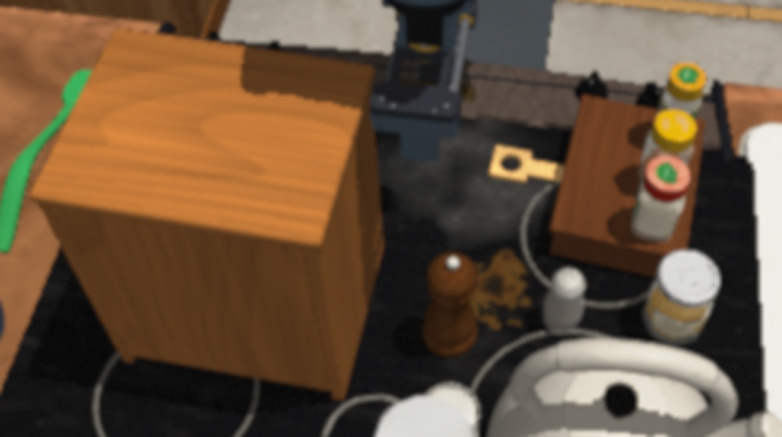

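View pics/w0z.png

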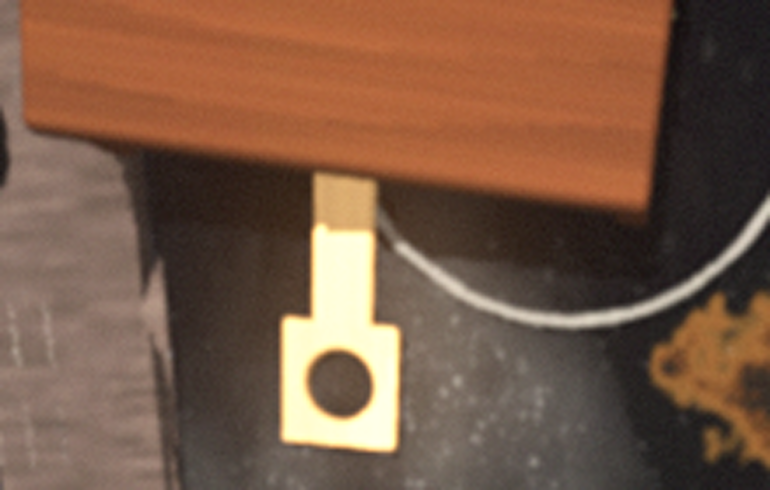

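Run:
```python
from h import *
w=cam("wrist");s=cam("scene");d=cam("side")
im=cv2.imread("pics/wrist0.png")
hole=onz(w,(177.1,109.4),.008);print("hole",hole)
for uv in [(340,318),(340,448),(280,318),(400,323),(281,441),(399,450),(313,318),(375,318),(314,228),(376,230)]:
    print("turner",uv,onz(w,(80+uv[0]/3.5,uv[1]/3.5),.008))
for uv in [(28,125),(645,212),(670,10)]: print("shelf w",onz(w,(80+uv[0]/3.5,uv[1]/3.5),.052))
print("hole side",onz(d,(60+512/2.3,130+163/2.3),.008),"scene",onz(s,(160+187/3,130+336/3),.008))
S=[(372,77),(583,185),(735,117),(518,30)];D=[(375,68),(118,30),(35,195),(322,243)]
for a,b in zip(S,D):
    a=(160+a[0]/3,130+a[1]/3);b=(60+b[0]/2.3,130+b[1]/2.3)
    print("roof",onz(s,a,.314),onz(d,b,.314),tri([ray(s,a),ray(d,b)]))
for uv in [(368,355),(530,485)]: print("foot",onz(s,(160+uv[0]/3,130+uv[1]/3),0))
for uv in [(581,97),(705,115),(552,232),(697,258)]: print("shelf side",onz(d,(60+uv[0]/2.3,130+uv[1]/2.3),.052))
for uv in [(36,238),(78,300),(243,243)]: print("shelf scene",onz(s,(160+uv[0]/3,130+uv[1]/3),.052))
for nm,uv,z in [("a",(687,75),.106+.052),("b",(675,127),.149),("c",(666,172),.152),("salt",(570,283),.085),("mill",(453,262),.15),("honey",(690,272),.095)]:
    print(nm,onz(d,(60+uv[0]/2.3,130+uv[1]/2.3),z))
```

```text
hole [0.5185 0.0835 0.008 ]
turner (340, 318) [0.5203 0.1067 0.008 ]
turner (340, 448) [0.5168 0.0594 0.008 ]
turner (280, 318) [0.4979 0.1067 0.008 ]
turner (400, 323) [0.5426 0.105  0.008 ]
turner (281, 441) [0.4943 0.062  0.008 ]
turner (399, 450) [0.5396 0.0586 0.008 ]
turner (313, 318) [0.5102 0.1067 0.008 ]
turner (375, 318) [0.5334 0.1067 0.008 ]
turner (314, 228) [0.5131 0.1378 0.008 ]
turner (376, 230) [0.5357 0.1371 0.008 ]
shelf w [0.4385 0.1597 0.052 ]
shelf w [0.633  0.1346 0.052 ]
shelf w [0.6403 0.1915 0.052 ]
hole side [0.5211 0.0873 0.008 ] scene [0.5159 0.0786 0.008 ]
roof [ 0.6449 -0.0574  0.314 ] [ 0.6557 -0.0415  0.314 ] (array([ 0.6534, -0.0445,  0.3085]), [np.float64(0.0027941030893626506), np.float64(0.002794103089362587)])
roof [ 0.6302 -0.2997  0.314 ] [ 0.6429 -0.2835  0.314 ] (array([ 0.6389, -0.2898,  0.3072]), [np.float64(0.0032644296213204336), np.float64(0.003264429621320354)])
roof [ 0.8158 -0.3078  0.314 ] [ 0.8291 -0.2925  0.314 ] (array([ 0.8264, -0.299 ,  0.3074]), [np.float64(0.0031593902659929132), np.float64(0.0031593902659928998)])
roof [ 0.8313 -0.0651  0.314 ] [ 0.8424 -0.0517  0.314 ] (array([ 0.841 , -0.0545,  0.3091]), [np.float64(0.002290619758220244), np.float64(0.0022906197582204827)])
foot [ 0.6488 -0.0591  0.    ]
foot [ 0.6368 -0.2852  0.    ]
shelf side [0.444 0.161 0.052]
shelf side [0.4513 0.3092 0.052 ]
shelf side [0.64  0.14  0.052]
shelf side [0.6517 0.2976 0.052 ]
shelf scene [0.4541 0.2909 0.052 ]
shelf scene [0.4324 0.1524 0.052 ]
shelf scene [0.6299 0.1312 0.052 ]
a [0.4857 0.2676 0.158 ]
b [0.5529 0.2563 0.149 ]
c [0.6156 0.2466 0.152 ]
salt [0.72   0.1612 0.085 ]
mill [0.7496 0.0434 0.15  ]
honey [0.6964 0.2815 0.095 ]
```

```bash
cat >> h.py <<'E'
def flat(a):  # tool down, tool -z along a (xy)
    a=np.array([a[0],a[1],0.]);a/=np.linalg.norm(a)
    z=-a;y=np.array([0,0,-1.]);return np.column_stack([np.cross(y,z),y,z])
def cup(p,o=(0.7365,-0.175),yaw=-3.2):
    c,s=np.cos(np.radians(yaw)),np.sin(np.radians(yaw));p=np.asarray(p,float)
    return np.array([o[0]+c*p[0]-s*p[1],o[1]+s*p[0]+c*p[1],p[2]])
def st(): print("t",ctrl.current_t(),"p",ctrl.current_tool_pos(),"F",ctrl.current_contact_force(),"g",ctrl.current_grip_width())
E
python3 - <<'E'
from h import *
# ik checks
for dirn in [1,-1]:
  for th in [32,45,60,70,90]:
    t=np.radians(th);ax=np.array([np.cos(t)*.998,-.0555*np.cos(t),np.sin(t)]);y=np.array([np.sin(t)*.998,-.0555*np.sin(t),-np.cos(t)])
    z=-ax*dirn;x=np.cross(y,z);R=np.column_stack([x,y,z])
    for p in [(-.131,0,.176),(-.06,0,.096),(-.12,0,.17)]:
        print(dirn,th,p,ctrl.ik(cup(p),R))
E
```

```text
1 32 (-0.131, 0, 0.176) [ -28.2242   21.8432  107.6557   32.7281   24.511  -141.9307]
1 32 (-0.06, 0, 0.096) [ -24.8525   33.6156  102.4185   39.8686   17.7732 -147.1181]
1 32 (-0.12, 0, 0.17) [ -27.637    23.1013  106.6546   32.5657   24.0505 -141.3417]
1 45 (-0.131, 0, 0.176) [-32.154   23.9931 118.3953  99.6929  20.332  148.2968]
1 45 (-0.06, 0, 0.096) [-27.7695  36.5903 112.5246 122.6962  20.4628 127.6556]
1 45 (-0.12, 0, 0.17) [-31.3795  25.2513 117.3572 101.1309  19.908  147.4197]
1 60 (-0.131, 0, 0.176) [-36.8226  33.476  129.2007 138.3504  46.2108 103.2087]
1 60 (-0.06, 0, 0.096) [-31.1127  45.7081 121.3854 147.3946  48.8317  97.9886]
1 60 (-0.12, 0, 0.17) [-35.7986  34.5079 127.9739 139.4265  45.8624 103.0659]
1 70 (-0.131, 0, 0.176) [-39.4972  44.361  134.502  143.4338  69.0853  90.7208]
1 70 (-0.06, 0, 0.096) [-32.9752  54.5762 124.6793 150.0705  69.3544  90.3953]
1 70 (-0.12, 0, 0.17) [-38.3186  44.9654 133.0575 144.4297  68.3874  91.2238]
1 90 (-0.131, 0, 0.176) [-41.9963  68.3951 136.2235 138.4965 108.9409  73.9754]
1 90 (-0.06, 0, 0.096) [-34.6846  72.6036 122.8646 147
[... 614 characters left out ...]
226  33.476  129.2007 138.3504  46.2108 -76.7913]
-1 60 (-0.06, 0, 0.096) [-31.1127  45.7081 121.3854 147.3946  48.8317 -82.0114]
-1 60 (-0.12, 0, 0.17) [-35.7986  34.5079 127.9739 139.4265  45.8624 -76.9341]
-1 70 (-0.131, 0, 0.176) [-39.4972  44.361  134.502  143.4338  69.0853 -89.2792]
-1 70 (-0.06, 0, 0.096) [-32.9752  54.5762 124.6793 150.0705  69.3544 -89.6047]
-1 70 (-0.12, 0, 0.17) [-38.3186  44.9654 133.0575 144.4297  68.3874 -88.7762]
-1 90 (-0.131, 0, 0.176) [ -41.9963   68.3951  136.2235  138.4965  108.9409 -106.0246]
-1 90 (-0.06, 0, 0.096) [-34.6846  72.6036 122.8646 147.5489 103.1439 -98.2277]
-1 90 (-0.12, 0, 0.17) [ -40.6662   67.9866  134.4521  140.3183  107.6311 -104.1062]
```

Run:
```python
from h import *
R=flat((-.095,-.995))
ctrl.goto((.5185,.083,.08),R); ctrl.command_gripper(.7)
c,im=snap("wrist","w1"); st()
```

```text
t 1.5833 p [0.5185 0.083  0.08  ] F [0.1547 0.0347 0.2274] g 0.7027475166835183
```

View pics/w1.png

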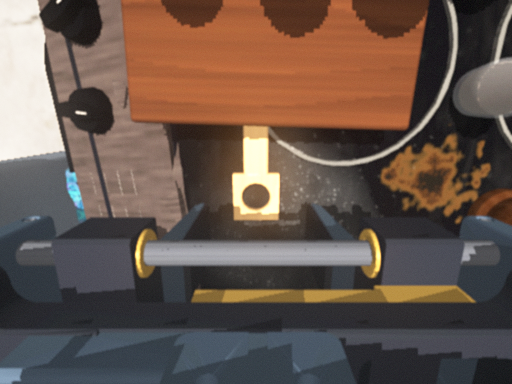

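Run:
```python
from h import *
c=np.load("pics/w1.npy",allow_pickle=True).item()
print(onz(c,(256,196),.008))
print(ctrl.move_l((.5185,.083,.003),vel=.08,contact_N=8)); st()
ctrl.command_gripper(0.0); st()
a=np.array([-.095,-.995])
p=np.array([.5185,.083])+a*.19
ctrl.move_l((p[0],p[1],.004),vel=.1); st()
ctrl.command_gripper(.7); ctrl.sleep(.3); st()
ctrl.move_l((p[0],p[1],.12),vel=.15);
c,im=snap("wrist","w2");snap("scene","s2"); st()
```

```text
[0.5183 0.0845 0.008 ]
False
t 2.6917 p [0.5188 0.083  0.0034] F [-0.0898 -0.2104  0.2868] g 0.6970175404310266
t 3.1583 p [0.5186 0.083  0.0032] F [-1.6836  0.1755  5.5426] g 0.45591251297971974
t 5.2083 p [ 0.5005 -0.1057  0.004 ] F [-0.1483  0.3865 -0.7653] g 0.455142430432614
t 6.0417 p [ 0.5004 -0.1061  0.004 ] F [-0.1765 -0.7036  0.1879] g 0.6994390747829464
t 7.0667 p [ 0.4999 -0.1059  0.1191] F [-0.0182  0.7433  0.035 ] g 0.6988278362905597
```

View pics/w2.png

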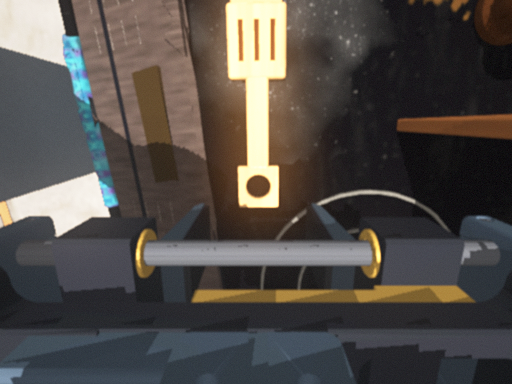

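View pics/s2.png

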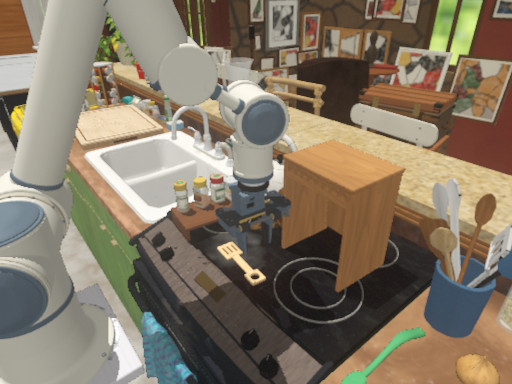

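```bash
cat >> h.py <<'E'
def pose(th,dirn=1,yaw=-3.2):
    t=np.radians(th);w=np.radians(yaw);f=np.array([np.cos(w),np.sin(w),0]);u=np.array([0,0,1.])
    ax=np.cos(t)*f+np.sin(t)*u;y=np.sin(t)*f-np.cos(t)*u;z=-ax*dirn
    return np.column_stack([np.cross(y,z),y,z])
E
python3 - <<'E'
from h import *
print(ctrl.current_q())
for p,th in [((-.28,0,.28),50),((-.15,0,.17),90),((-.15,0,.17),80)]: print(ctrl.ik(cup(p),pose(th,-1)))
E
```

```text
[-18.6564  26.3038  99.3494   0.0014  54.4449 -13.2018]
[-52.2292   2.3315 130.0555  76.7525  36.4563 -20.1942]
[ -44.4909   72.0415  138.6053  134.4097  112.52   -111.3546]
[ -43.7536   60.4746  139.8609  139.9595   95.5782 -103.1214]
```

Run:
```python
from h import *
ctrl.movej(ctrl.ik(cup((-.28,0,.28)),pose(50,-1)));st()
ctrl.goto(cup((-.15,0,.17)),pose(90,-1));st()
snap("wrist","w3");snap("scene","s3")
```

```text
t 8.3333 p [ 0.4573 -0.1593  0.2798] F [0.8043 0.1606 0.5423] g 0.699224879791145
t 10.0917 p [ 0.5869 -0.1664  0.1705] F [ 0.4954 -0.7399 -0.6353] g 0.7028034147454656
```

View pics/w3.png

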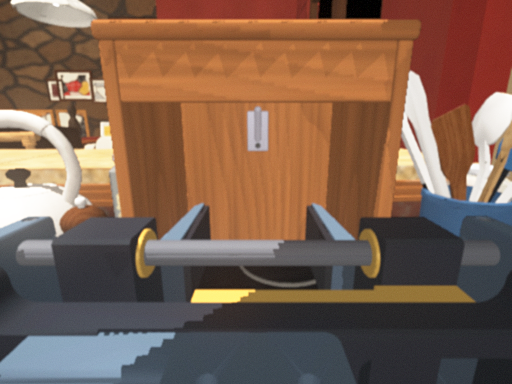

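View pics/s3.png

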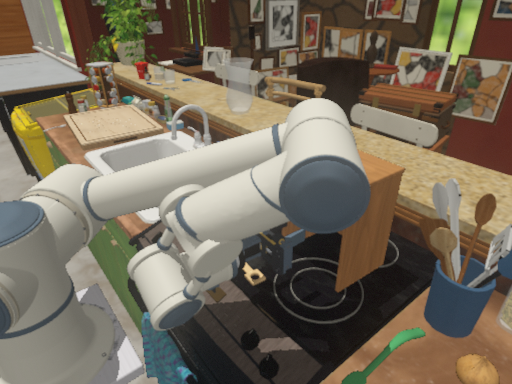

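Run:
```python
from h import *
im=cv2.imread("pics/w3.png");zoom(im,215,85,300,165,7,"w3z");zoom(im,85,10,435,130,2.2,"w3y")
```

```text
(no output)
```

View pics/w3z.png

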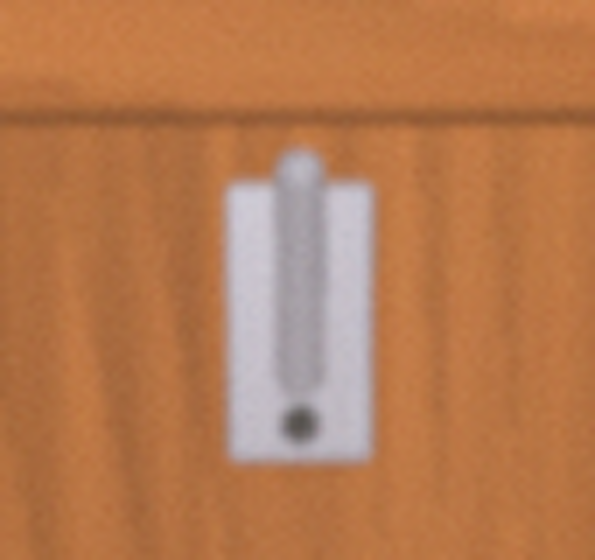

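View pics/w3y.png

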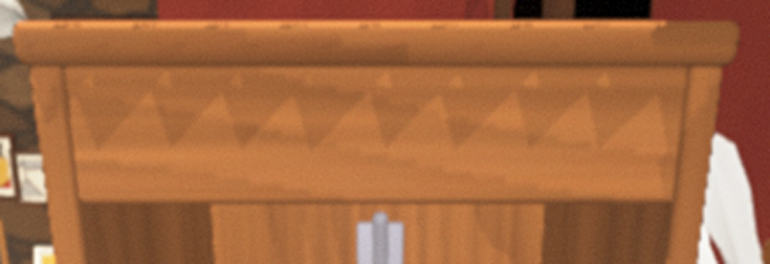

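Run:
```python
from h import *
c=np.load("pics/w3.npy",allow_pickle=True).item()
print(c["P"])
O=cup((0,0,0));f=cup((1,0,0))-O;l=cup((0,1,0))-O
def onx(uv,x):
    o,d=ray(c,uv);s=((O+f*x-o)@f)/(d@f);p=o+s*d;q=p-O;return p,(q@f,q@l,q[2])
print("tip",onx((257.7,109.3),-.01))
print("plate L/R",onx((215+228/7,85+300/7),.075),onx((215+373/7,85+300/7),.075))
print("rail",onx((257,101.3),-.095))
for n,uv in [("oL",(110,101)),("oR",(406,101)),("iL",(119,101)),("iR",(391.4,101)),("roofL",(92,22)),("roofR",(420,22))]: print(n,onx(uv,-.095))
# expected projections
for p in [(-.095,.12,.255),(-.095,-.12,.255),(-.095,.108,.255),(-.095,-.108,.255),(-.01,0,.252),(-.097,.124,.314),(-.097,-.124,.314),(.083,.108,.25),(.083,-.108,.25)]: print(p,proj(c,cup(p)))
```

```text
[[-0.054   0.2484 -0.9671  0.4172]
 [-0.9985 -0.0133  0.0523 -0.1574]
 [ 0.0001  0.9686  0.2488  0.2405]
 [ 0.      0.      0.      1.    ]]
tip (array([ 0.7265, -0.1744,  0.2524]), (np.float64(-0.009999999999999985), np.float64(4.7779756272070475e-06), np.float64(0.25236005412471035)))
plate L/R (array([ 0.8122, -0.1648,  0.2304]), (np.float64(0.07500000000000008), np.float64(0.014427229798318775), np.float64(0.2303953934618217))) (array([ 0.8106, -0.1941,  0.2304]), (np.float64(0.07500000000000004), np.float64(-0.01491268485415391), np.float64(0.23040012521324685)))
rail (array([ 0.6417, -0.1692,  0.2552]), (np.float64(-0.09500000000000001), np.float64(0.00047465217635628287), np.float64(0.25515821487128676)))
oL (array([ 0.6481, -0.0535,  0.2554]), (np.float64(-0.095), np.float64(0.11635775253344303), np.float64(0.2553837561168686)))
oR (array([ 0.6351, -0.2863,  0.2554]), (np.float64(-0.09500000000000001), np.float64(-0.11676533018237084), np.float64(0.25538270920835765)))
iL (array([ 0.6477, -0.0606,  0.2554]), (np.float64(-0.09500000000000004), np.float64(0.10925666075338941), np.float64(0.25538372422730476)))
iR (array([ 0.6358, -0.2748,  0.2554]), (np.float64(-0.09500000000000003), np.float64(-0.10528715865848692), np.float64(0.25538276075449934)))
roofL (array([ 0.6485, -0.0477,  0.3109]), (np.float64(-0.09500000000000003), np.float64(0.12215539163623135), np.float64(0.3108611779472884)))
roofR (array([ 0.635 , -0.289 ,  0.3108]), (np.float64(-0.09500000000000006), np.float64(-0.11953226730777858), np.float64(0.3107524211044054)))
(-0.095, 0.12, 0.255) [105.4519 101.5111]
(-0.095, -0.12, 0.255) [410.0469 101.5106]
(-0.095, 0.108, 0.255) [120.6537 101.511 ]
(-0.095, -0.108, 0.255) [394.7892 101.5106]
(-0.01, 0, 0.252) [257.7043 109.6433]
(-0.097, 0.124, 0.314) [87.1881 16.1933]
(-0.097, -0.124, 0.314) [428.4174  16.0082]
(0.083, 0.108, 0.25) [182.1181 113.6139]
(0.083, -0.108, 0.25) [333.4866 113.6253]
```

Run:
```python
from h import *
im=cv2.imread("pics/w3.png");zoom(im,80,85,210,145,6,"a");zoom(im,310,85,430,145,6,"b")
cv2.imwrite("pics/ab.png",np.vstack([cv2.imread("pics/a.png")[:, :720],cv2.imread("pics/b.png")]))
```

```text
(no output)
```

View pics/ab.png

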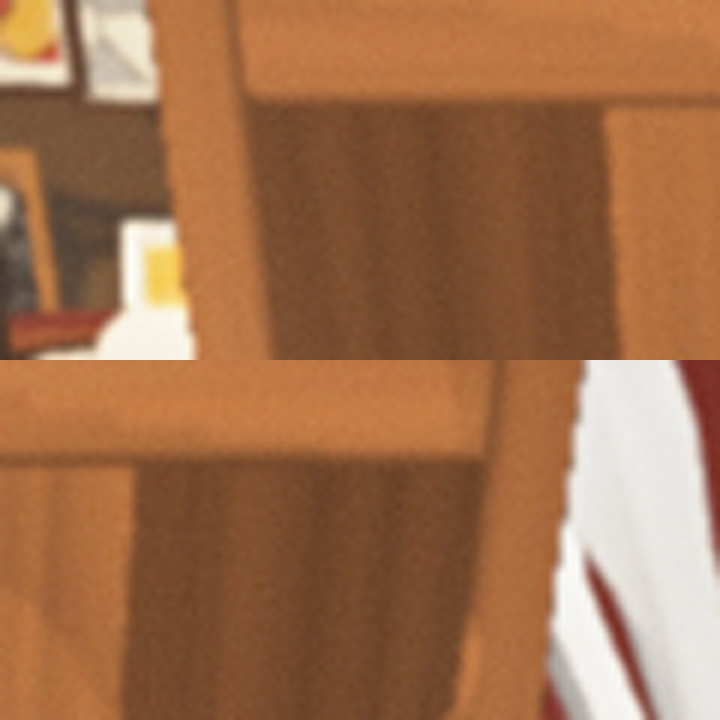

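Run:
```python
from h import *
c=np.load("pics/w2.npy",allow_pickle=True).item();im=cv2.imread("pics/w2.png")
m=((im[:,:,2]>200)&(im[:,:,1]>150)).astype(np.uint8);m[:, :215]=0;m[:,300:]=0;m[215:]=0
ys,xs=np.nonzero(m)
for r in [5,20,40,60,75,100,120,140,155,170,200]:
    q=np.nonzero(m[r])[0]; print(r,q.min(),q.max(),onz(c,((q.min()+q.max())/2,r),.008)) if len(q) else None
hx=[(x,y) for y in range(172,204) for x in range(246,272) if not m[y,x]]
h=onz(c,np.mean(hx,0),.008);print("hole",np.mean(hx,0),h)
d=cam("side");s=cam("scene")
```

```text
5 226 286 [0.5157 0.0649 0.008 ]
20 226 285 [0.514  0.0528 0.008 ]
40 227 285 [0.5129 0.0361 0.008 ]
60 227 285 [0.5113 0.0189 0.008 ]
75 228 285 [0.5105 0.0056 0.008 ]
100 246 268 [ 0.5088 -0.0173  0.008 ]
120 246 268 [ 0.507  -0.0364  0.008 ]
140 247 268 [ 0.5056 -0.0562  0.008 ]
155 247 268 [ 0.5041 -0.0714  0.008 ]
170 238 278 [ 0.5032 -0.0872  0.008 ]
200 239 278 [ 0.5006 -0.12    0.008 ]
hole [257.7232 185.8926] [ 0.5013 -0.1043  0.008 ]
```

Run:
```python
from h import *
ctrl.goto(cup((-.28,0,.28)),pose(50,-1))
ctrl.goto((.43,-.05,.25),pose(0,-1)); print(ctrl.current_q())
R=flat((.0814,.9967)); print(R)
print(ctrl.ik((.5129,.038,.1),R))
ctrl.goto((.5129,.038,.1),R); print(ctrl.current_q());st()
snap("wrist","w4");snap("scene","s4")
```

```text
[-14.5786  10.3519  99.5061   0.0504  70.2018  78.5875]
[[-0.9967  0.     -0.0814]
 [ 0.0814  0.     -0.9967]
 [ 0.     -1.     -0.    ]]
NoneTraceback (most recent call last):
  File "<stdin>", line 6, in <module>
bench.MotionError: the arm cannot take that pose within its joint ranges
```

Run:
```python
from h import *
R=flat((-.045,.999))
print(ctrl.ik((.5129,.038,.1),R))
ctrl.goto((.5129,.038,.1),R); print(ctrl.current_q());ctrl.command_gripper(.85);st()
snap("wrist","w4");snap("scene","s4")
```

```text
[ -2.4174  28.1369 100.0234  -0.      51.8397 175.0034]
[ -2.4494  28.1085 100.0207   0.0026  51.8515 174.9333]
t 15.5083 p [0.5129 0.0379 0.1001] F [-0.2162 -0.1521  0.3829] g 0.8464718312009255
```

View pics/w4.png

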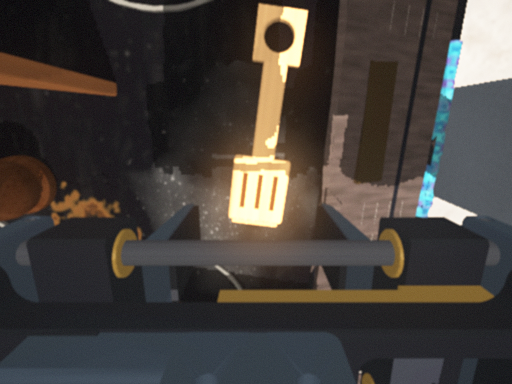

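View pics/s4.png

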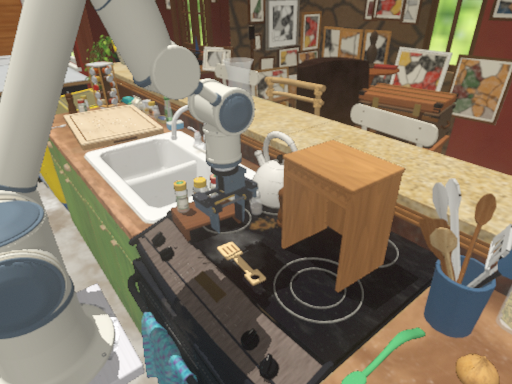

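Run:
```python
from h import *
print(ctrl.move_l((.5129,.038,.002),vel=.1,contact_N=8)); st()
ctrl.command_gripper(0.0); st()
print(ctrl.move_l((.5129,.038,.15),vel=.15));st()
snap("wrist","w5");snap("scene","s5")
```

```text
False
t 16.7417 p [0.5132 0.038  0.0025] F [0.5804 0.0459 0.9414] g 0.852698636077641
t 17.1833 p [0.5131 0.038  0.0023] F [-0.7769 -0.8514  6.8589] g 0.6383937754741665
False
t 18.3167 p [0.5124 0.038  0.1493] F [ 0.7814  0.3727 -0.8619] g 0.6335233083927575
```

View pics/w5.png

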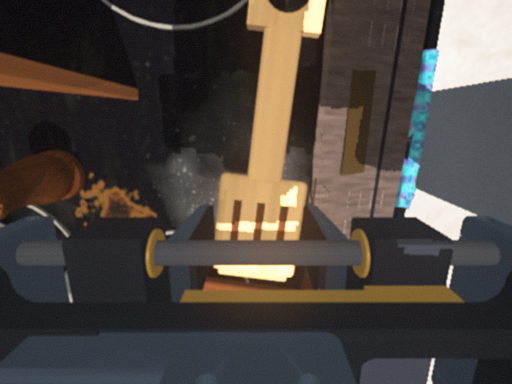

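View pics/s5.png

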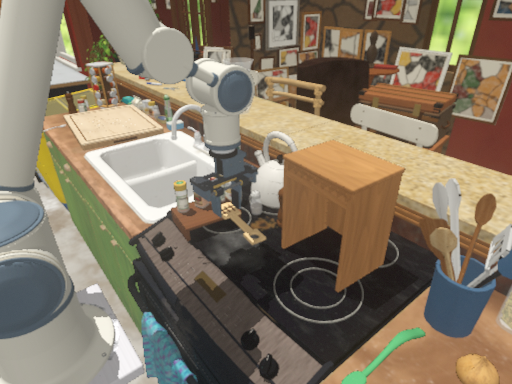

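Run:
```python
from h import *
im=cv2.imread("pics/w5.png");zoom(im,200,0,360,290,2.7,"w5z")
```

```text
(no output)
```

View pics/w5z.png

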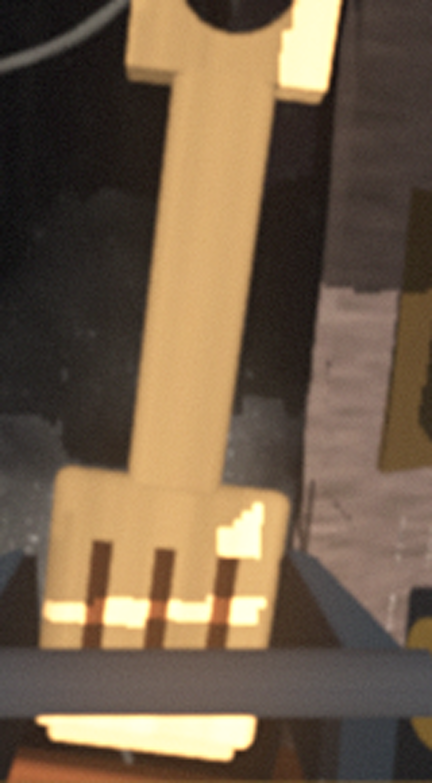

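Run:
```python
from h import *
c=cam("wrist");K=np.array([[c["fx"],0,c["cx"]],[0,c["fy"],c["cy"]],[0,0,1]])
obj=np.array([[56,21,8],[56,-21,8],[56,11,8],[56,-11,8],[-30,11,8],[-30,-11,8],[64.5,0,8],[-60,28,8],[-60,-28,8]],float)/1000
img=np.array([[128,66],[323,92],[176,72],[274,85],[131,473],[219,488],[238,31],[41,600],[273,618]])/2.7+[200,0]
ok,rv,tv=cv2.solvePnP(obj[:7],img[:7],K,None)
print(cv2.projectPoints(obj,rv,tv,K,None)[0][:,0]-img)
F=np.diag([1,-1,-1.]);Rc=F@cv2.Rodrigues(rv)[0];tc=F@tv[:,0]
T=np.eye(4);T[:3,:3]=Rc;T[:3,3]=tc
TT=np.array(ctrl.camera_params("wrist")["T_tool_cam"])@T
print("turner in tool\n",TT); print("blade",TT@[-.065,0,.004,1],"hole",TT@[.078,0,.004,1])
```

```text
[[-0.2632 -0.4142]
 [ 0.9996  0.109 ]
 [-0.4145 -0.2011]
 [ 1.7807  0.3022]
 [-0.8732  0.386 ]
 [ 0.6876 -1.1326]
 [-1.8988  0.8545]
 [ 1.7897 -5.2826]
 [-0.4872 -2.5558]]
turner in tool
 [[ 0.1198 -0.9928  0.0073  0.0074]
 [ 0.0156 -0.0055 -0.9999  0.0077]
 [ 0.9927  0.1199  0.0148  0.0648]
 [ 0.      0.      0.      1.    ]]
blade [-0.0004  0.0027  0.0003  1.    ] hole [0.0168 0.0049 0.1423 1.    ]
```

```bash
cat >> h.py <<'E'
def Rz(d):
    d=np.radians(d);return np.array([[np.cos(d),-np.sin(d),0],[np.sin(d),np.cos(d),0],[0,0,1]])
E
python3 - <<'E'
from h import *
R1=Rz(32)@flat((-.045,.999))
ctrl.goto((.51,.02,.06),R1);print(ctrl.current_q())
ctrl.move_l((.51,.02,.004),vel=.08,contact_N=6);st()
ctrl.command_gripper(.85);ctrl.sleep(.1);
ctrl.move_l((.51,.02,.06),vel=.15)
a=R1@np.array([.1198,0,.9927]);print(a)
R2=flat(-a);print(ctrl.ik((.51,.02,.06),R2))
ctrl.goto((.51,.02,.06),R2)
snap("wrist","w6")
E
```

```text
[ -4.4544  31.6278 102.4428   0.0031  45.9579 141.1322]
t 19.9083 p [0.5103 0.02   0.0043] F [ 0.248   0.1247 -0.1826] g 0.6376625455696278
[ 0.4648 -0.8853  0.    ]
[ -4.4602  31.6169 102.4773  -0.      45.9058 147.8419]
```

View pics/w6.png

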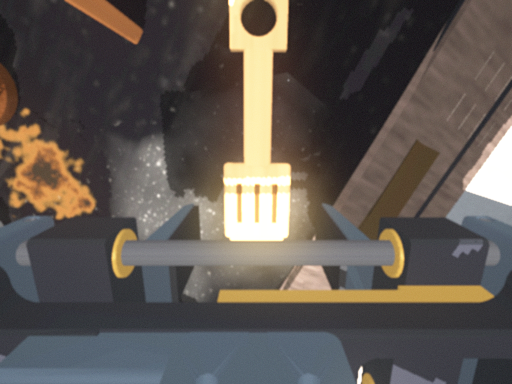

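Run:
```python
from h import *
print(ctrl.move_l((.51,.02,.002),vel=.08,contact_N=8)); 
ctrl.command_gripper(0.0); st()
print(ctrl.move_l((.51,.02,.12),vel=.15))
ctrl.goto((.43,-.05,.22),pose(0,-1));st();print(ctrl.current_q())
snap("wrist","w7")
```

```text
False
t 22.675 p [0.5101 0.02   0.0023] F [-1.6994 -0.4126  7.1626] g 0.6126404404189831
False
t 24.7583 p [ 0.43   -0.0499  0.2194] F [ 0.2632  0.0063 -1.0154] g 0.609087429450101
[-14.5315  12.4497 102.1575   0.0031  65.4422  78.745 ]
```

View pics/w7.png

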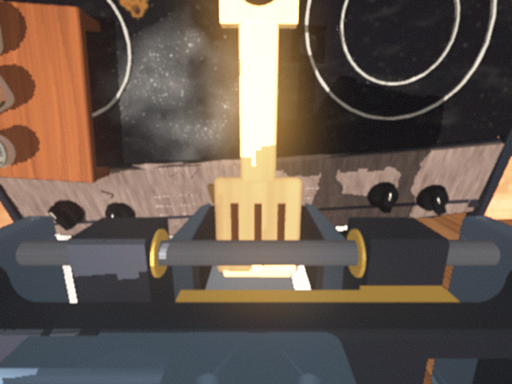

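```bash
cat >> h.py <<'E'
HT=np.array([0,.002,.143])
def tcp(hx,hz,th,hy=0.0):
    R=pose(th,-1); return cup((hx,hy,hz),o=(.7385,-.175))-R@HT,R
E
python3 - <<'E'
from h import *
p,R=tcp(-.18,.27,45);print(p,ctrl.ik(p,R))
ctrl.goto(p,R);st();print(ctrl.current_q())
p,R=tcp(-.135,.155,45);print(p,ctrl.ik(p,R))
ctrl.move_l(p,vel=.12,ori=R);st();print(ctrl.current_q())
snap("wrist","w8");snap("scene","s8");snap("side","d8")
E
```

```text
[ 0.4564 -0.1592  0.1703] [-48.6231  19.5378 136.7608 108.6706  32.1175 -57.4146]
t 26.9333 p [ 0.4567 -0.1592  0.1704] F [ 0.0363 -0.0063 -1.5747] g 0.6071245265101545
[-48.5992  19.5371 136.7311 108.6355  32.1271 -57.371 ]
[ 0.5013 -0.1617  0.0553] [-42.1182  44.0341 137.5527 142.0471  46.243  -91.3801]
t 28.1083 p [ 0.5013 -0.1617  0.0558] F [-0.1306  0.3585 -0.609 ] g 0.6093979516069697
[-42.13    43.9526 137.5702 142.0103  46.2166 -91.3464]
```

View pics/w8.png

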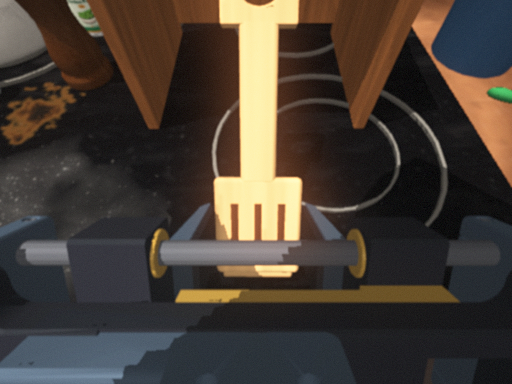

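View pics/s8.png

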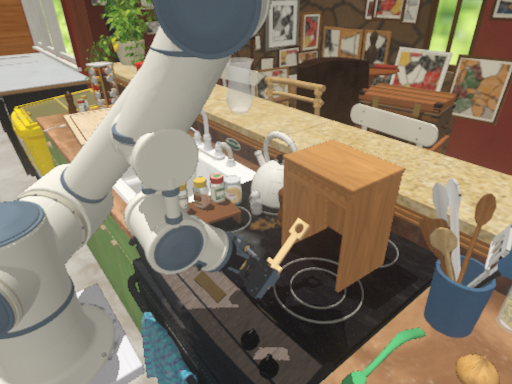

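Run:
```python
from h import *
im=cv2.imread("pics/w8.png");zoom(im,205,0,315,285,2.7,"w8z")
im=cv2.imread("pics/w8.png");zoom(im,205,0,315,60,7,"w8y")
```

```text
(no output)
```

View pics/w8z.png

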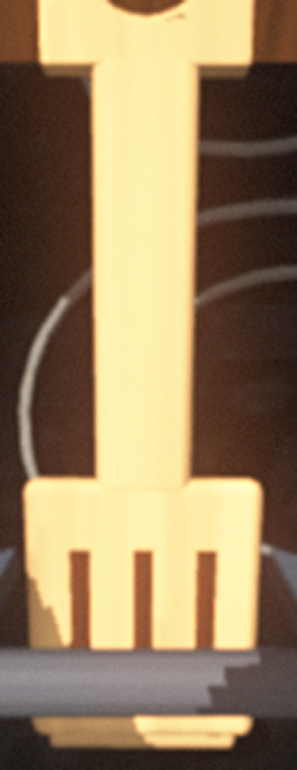

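View pics/w8y.png

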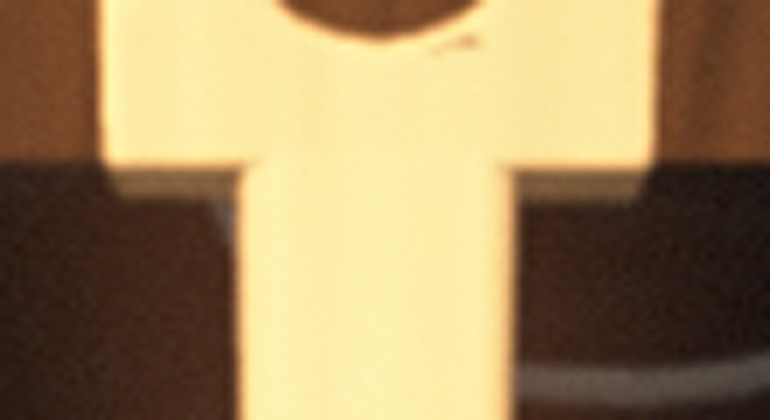

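Run:
```python
from h import *
c=cam("wrist");K=np.array([[c["fx"],0,c["cx"]],[0,c["fy"],c["cy"]],[0,0,1]])
obj=np.array([[56,21,8],[56,-21,8],[56,11,8],[56,-11,8],[-30,11,8],[-30,-11,8],[64.5,0,8],[-33,28,8],[-33,-28,8]],float)/1000
img=np.array([[219.7,23.6],[298.1,23.6],[239.3,23.8],[278.1,23.8],[240.9,178.1],[275,178.5],[259,5.4],[213.9,182.5],[302.4,183]])
ok,rv,tv=cv2.solvePnP(obj,img,K,None)
print(cv2.projectPoints(obj,rv,tv,K,None)[0][:,0]-img)
F=np.diag([1,-1,-1.]);T=np.eye(4);T[:3,:3]=F@cv2.Rodrigues(rv)[0];T[:3,3]=F@tv[:,0]
TT=np.array(ctrl.camera_params("wrist")["T_tool_cam"])@T
print(TT,"blade",TT@[-.065,0,.004,1],"hole",TT@[.078,0,.004,1])
T0=np.eye(4);T0[:3,:3]=ctrl.current_eef_rot();T0[:3,3]=ctrl.current_tool_pos()
print("world hole",T0@TT@[.078,0,.004,1])
```

```text
[[ 0.2917  0.0684]
 [-0.3934  0.0989]
 [-0.8556 -0.1244]
 [ 1.0521 -0.1084]
 [-0.3004 -0.0313]
 [ 0.4687 -0.1672]
 [-0.132   0.155 ]
 [ 0.0301 -0.0484]
 [-0.1539  0.1394]]
[[ 0.0034 -0.9999 -0.014   0.0009]
 [-0.0378  0.0139 -0.9992  0.0045]
 [ 0.9993  0.0039 -0.0377  0.0657]
 [ 0.      0.      0.      1.    ]] blade [0.0007 0.003  0.0005 1.    ] hole [ 0.0011 -0.0024  0.1434  1.    ]
world hole [ 0.6008 -0.1686  0.1592  1.    ]
```

```bash
cat >> h.py <<'E'
HT=np.array([.0011,-.0024,.1434])
def tcp(hx,hz,th,hy=0.0):   # th = effective turner pitch
    R=pose(th-2.2,-1); return cup((hx,hy,hz),o=(.7385,-.175))-R@HT,R
def hole():
    p=ctrl.current_tool_pos()+np.array(ctrl.current_eef_rot())@HT;q=p-cup((0,0,0),o=(.7385,-.175))
    w=np.radians(-3.2);return np.array([q[0]*np.cos(w)+q[1]*np.sin(w),-q[0]*np.sin(w)+q[1]*np.cos(w),q[2]])
E
python3 - <<'E'
from h import *
p,R=tcp(-.0246,.2656,47.2);print(p,ctrl.ik(p,R))
print(ctrl.move_l(p,vel=.08,ori=R,contact_N=5));st();print(hole())
snap("wrist","w9");snap("scene","s9")
E
```

```text
[ 0.6145 -0.167   0.1625] [-31.373   26.0877 118.1063 105.3806  20.2582 -37.0848]
False
t 30.3583 p [ 0.6142 -0.1669  0.1623] F [-0.4643  0.2293 -0.0493] g 0.611159172082873
[-0.0248 -0.      0.2654]
```

View pics/w9.png

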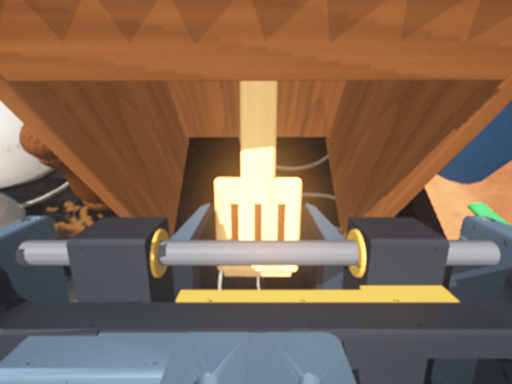

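View pics/s9.png

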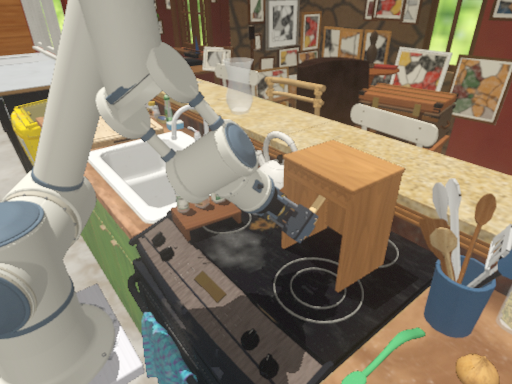

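Run:
```python
from h import *
c=np.load("pics/w9.npy",allow_pickle=True).item()
for ox in [.7365,.7385,.7425]:
    print(ox,[proj(c,cup(p,o=(ox,-.175))) for p in [(-.095,0,.255),(.083,.108,0),(.083,-.108,0),(.083,0,0.)]])
im=cv2.imread("pics/w9.png");zoom(im,150,60,370,160,3.5,"w9z")
```

```text
0.7365 [array([259.4679,  86.0382]), array([189.2946, 146.6019]), array([326.8394, 146.6842]), array([258.0634, 146.643 ])]
0.7385 [array([259.1958,  82.9647]), array([189.3862, 145.6128]), array([326.6047, 145.6948]), array([257.9919, 145.6538])]
0.7425 [array([258.6654,  76.974 ]), array([189.568 , 143.6487]), array([326.1387, 143.7301]), array([257.8498, 143.6894])]
```

View pics/w9z.png

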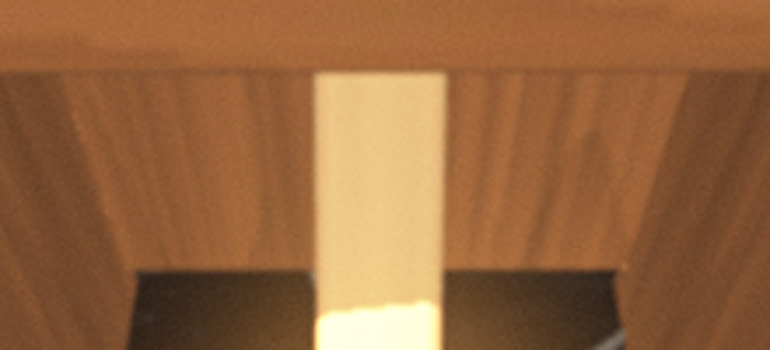

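```bash
sed -i 's/o=(.7385,-.175)/o=(.740,-.175)/' h.py
python3 - <<'E'
from h import *
def go(hx,hz,th,v,cn=5):
    p,R=tcp(hx,hz,th);r=ctrl.move_l(p,vel=v,ori=R,contact_N=cn);print(r,hole());st();return r
if not go(-.002,.239,47.2,.05):
    snap("wrist","w10")
    print(ctrl.ik(*tcp(0.002,.233,62)))
    go(.002,.233,62,.04)
E
```

```text
False [-0.0021  0.      0.2391]
t 31.325 p [ 0.6384 -0.1682  0.136 ] F [-0.3774 -1.2577  0.0506] g 0.6095580769557616
[-31.2033  43.8698 121.8876 146.6193  47.5226 -80.9891]
False [ 0.002  -0.      0.2334]
t 32.6167 p [ 0.6722 -0.1702  0.1083] F [-0.0397 -1.1054 -1.2872] g 0.6122290457272501
```

Run:
```python
from h import *
def go(hx,hz,th,v,cn=5):
    p,R=tcp(hx,hz,th);r=ctrl.move_l(p,vel=v,ori=R,contact_N=cn);print(r,hole());st();return r
if not go(.010,.222,70,.05):
    go(.012,.200,70,.02,2.5)
    snap("wrist","w11");snap("scene","s11")
```

```text
False [0.01   0.     0.2222]
t 33.4167 p [ 0.6981 -0.1715  0.0886] F [-0.3254  0.7484 -1.6777] g 0.6085924301988772
True [ 0.011  -0.0001  0.2136]
t 34.0 p [ 0.6993 -0.1717  0.0798] F [ 1.1903 -0.0099  2.8616] g 0.609770765627089
```

View pics/w11.png

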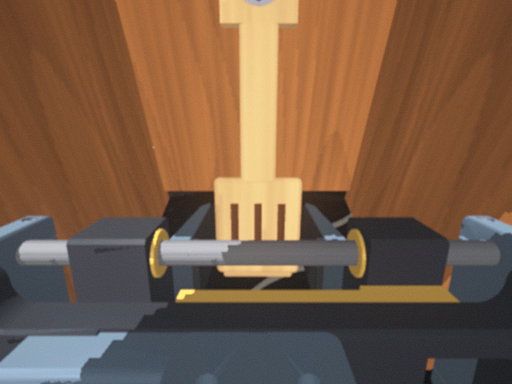

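View pics/s11.png

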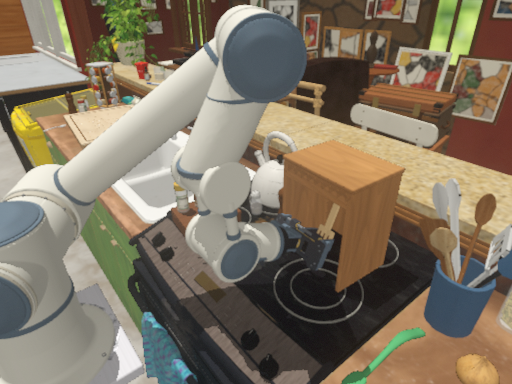

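Run:
```python
from h import *
ctrl.command_gripper(1.0);st()
ctrl.sleep(1.0);snap("wrist","w12")
p=ctrl.current_tool_pos()
ctrl.move_l(p+cup((-.17,0,.02),o=(0,0)),vel=.12);st()
snap("wrist","w13");snap("scene","s13")
```

```text
t 34.8 p [ 0.6989 -0.1716  0.0798] F [-1.0958 -0.4665  0.1759] g 1.0025140280270313
t 37.425 p [ 0.5295 -0.1621  0.1   ] F [1.0909 0.5002 0.0692] g 0.9987649071775923
```

View pics/w12.png

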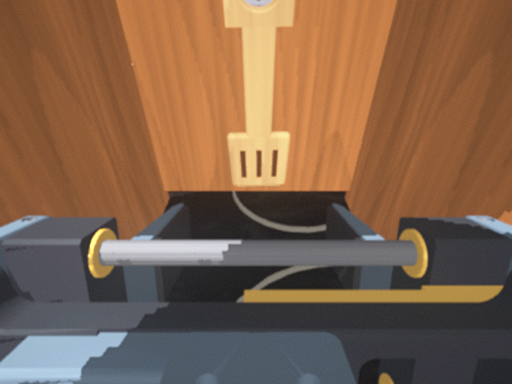

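View pics/w13.png

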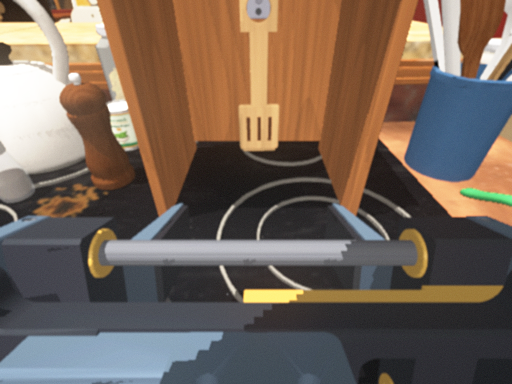

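View pics/s13.png

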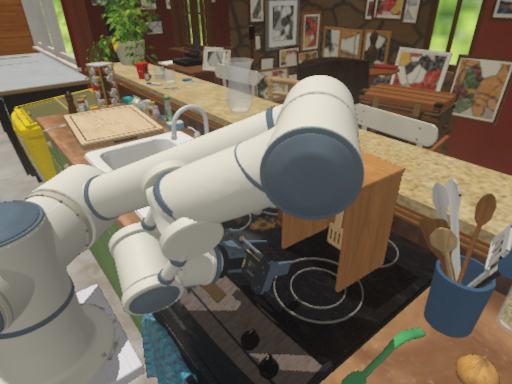

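Run:
```python
from h import *
ims=[]
for i in range(5):
    c,im=snap("wrist",f"w14_{i}");ims.append(im.astype(int));ctrl.sleep(.35)
for i in range(4): print(np.abs(ims[i+1]-ims[i])[0:155,230:290].mean(),np.abs(ims[i+1]-ims[i])[0:155,300:330].mean())
# lip bottom on vertical plane x_cup=.010: expect z~.032 if plumb
O=cup((0,0,0),o=(.740,-.175));f=cup((1,0,0),o=(.740,-.175))-O
for uv in [(259,151)]:
    for x in [-.03,.01,.04]:
        o,d=ray(c,uv);s=((O+f*x-o)@f)/(d@f);print(x,o+s*d)
zoom(ims[-1].astype(np.uint8),220,0,300,160,3.5,"w14z");st()
```

```text
19.26415770609319 2.2389964157706093
19.655985663082436 2.145232974910394
17.203225806451613 2.083799283154122
13.683799283154121 2.0617204301075267
-0.03 [ 0.71   -0.1744  0.0605]
0.01 [ 0.7499 -0.1769  0.0388]
0.04 [ 0.7799 -0.1787  0.0226]
t 39.525 p [ 0.5292 -0.1621  0.0998] F [ 0.7759  0.9661 -0.5646] g 1.0010035496859133
```

View pics/w14z.png

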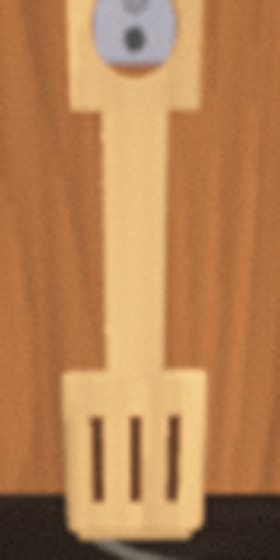

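Run:
```python
from h import *
def lip():
    im=ctrl.read_camera("wrist").astype(int);col=im[100:175,252:258].mean(1)
    m=np.nonzero((col[:,2]>150)&(col[:,0]>70))[0];return 100+m.max() if len(m) else None
ctrl.sleep(6)
print(ctrl.current_t(),[ (ctrl.sleep(.1),lip())[1] for _ in range(10)])
ctrl.sleep(2.5)
print(ctrl.current_t(),[ (ctrl.sleep(.1),lip())[1] for _ in range(10)])
snap("wrist","w15")
```

```text
45.525 [np.int64(148), np.int64(148), np.int64(149), np.int64(149), np.int64(149), np.int64(149), np.int64(149), np.int64(149), np.int64(149), np.int64(149)]
49.525 [np.int64(149), np.int64(149), np.int64(149), np.int64(149), np.int64(149), np.int64(149), np.int64(149), np.int64(149), np.int64(149), np.int64(149)]
```

View pics/w15.png

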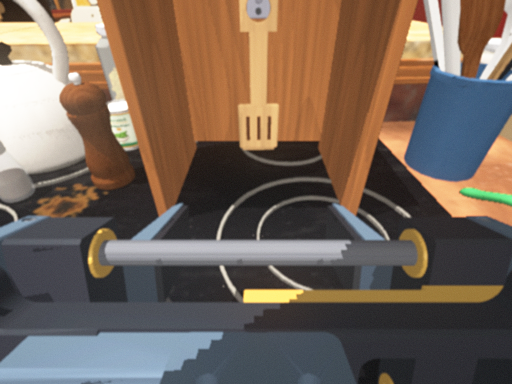

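Run:
```python
from h import *
st();ctrl.sign_off()
```

```text
t 51.075 p [ 0.5292 -0.1621  0.0998] F [ 0.292   0.1839 -0.1901] g 0.9998461551855362
the job is handed in; nothing more can be done
```

The turner is hanging on the hook by its hole, and I handed the job in at 51.1 s of the 64 s allowed. No verdict was reported.

**What I did:**
- I gripped the turner by its handle end and drew it 19 cm out from under the step shelf. I laid it flat on the range top and let go.
- I took it again by the blade, guided it under the rail at about 45° and lowered the hole over the hook tip. I then tilted it to about 70° until the bar took its weight, let go, and backed the gripper out.

**What went wrong on the way:** my first blade grip came out about 7° skewed. I set the turner down again, took it straight, and the second grip was aligned.

**Last checks:**
- **Hook engaged:** the hole met the bar at a height of 0.214 m, where I expected it, and the hook's metal shows through the hole in the pictures.
- **Still:** it was still swinging at 39 s, but the blade's lower edge stayed on the same pixel row in every picture from about 47 s to 50.5 s.
- **Height:** the lower edge works out at about 39 mm above the range top, against about 31 mm expected. That is within the camera error at this range, so I took it as hanging plumb.
- **Robot clear:** the gripper is open and outside the cupboard, with no contact force beyond noise.
- **Jars and other things:** they looked unmoved in the pictures, but I did not measure their positions again at the end.

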